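# Load the fresh torch cell into the sprung holder on the radio desk

### The arm

A 6-joint arm with a two-finger parallel gripper is mounted at the origin on the work surface. World frame = base frame: x ahead of the robot, y to its left, z up, the work surface at z = 0. Lengths are in m, angles in rad, forces in N, time in s.
With the tool pointing down it reaches from about 0.275 to 0.85 m from the base axis. Payload 19 kg.
Tool frame: the origin (TCP) lies midway between the tips of the shut fingers; the grasp point (between the pads) lies 19 mm behind it (r.tcp_to_grasp is the distance from the TCP to the grasp point, in m); z points along the fingers, y is the line along which they close (so a half turn about z gives the same grasp; the last joint's range is limited). The gripper opens to 85 mm and grips with 20 to 120 N. Pads are 22 mm wide; open, the fingers measure 114 mm over their backs; the gripper's body (76 mm by 85 mm) begins 54 mm behind the grasp point. The pads swing forward as they close: fully open they stand 13 mm farther back than shut.
Start: joints at [1.111, 0.15, 1.437, -0, 1.554, -0.134], TCP at [0.184, 0.545, 0.231] pointing down, gripper open.
Joint ranges: [-2.8, 2.8], [-0.68, 2.1], [0.12, 2.68], [-1.39, 4.53], [0.16, 2.79], [-2.81, 2.81]. Speed limits (rad/s): [1.89, 1.89, 2.22, 3.01, 3.01, 3.01].

### API

Orientations are given as [roll, pitch, yaw] about the fixed x, y, z axes, in that order (R = Rz(yaw) Ry(pitch) Rx(roll)).
In Python, from station import r gives the robot as it stands.
- The arm moves only by the tool play_rows, never from a script. Its argument "steps" is a list of rows, each a list of 5 numbers: the shift along the tool's x, y, z in mm, then the turn about the tool's z in degrees, then the finger opening in mm, from 0 to 85.4. In form: [[dx, dy, dz, twist, hand], ...]. A call has exactly 8 rows; each row is the pose to reach, as a shift and turn from the pose commanded when the call began, along the tool's axes at that moment; what a row does not reach only later rows make up. A row lasts 1/8 s, in which the tool goes at most 62.5 mm and 10.7 degrees, less where a joint would pass 70% of its speed; a pose out of reach is approached as far as the arm can. A call with a gripper value outside its range is refused whole. The fingers move at their own pace and stop on an object; the grip force is fixed at half the most. Time passes only in rows, so rows that repeat a pose let the fingers close, or fill a call up. It gives the time, the measured TCP pose, the force, the opening and the grip force at its end, in the units of the state.
- r.get_obs(): the state, without advancing time (a new reading comes with each control period).
- r.capture(name): name is "scene" or "top" or "wrist"; returns (picture, depth): 400x640x3 uint8, red, green, blue; 400x640 float32, m along the optical axis (not along the pixel's ray), 0 where there is no reading.
- r.camera_model(name): a dict with "vertical_fov" (degrees; the focal length in pixels is half the picture's height over the tangent of half this angle, whatever the lens; pixels are square), "cx", "cy" (the principal point, pixels), "R" (3x3) and "t" (3): a world point X has camera coordinates R X + t. Camera axes: x right, y down, z forward; pixel columns grow to the right and rows downward; lengths in m; the calibration is good to about 2 mm. A picture is of the moment at which its call begins: read the wrist's pose just before it. camera_model takes no time and is no camera call; for the wrist camera it gives the pose at the moment of the call.
- r.close_job(): hands the job in; it is judged then, once.
The state is a dict: "time": time; "q": joint angles; "qvel": joint speeds; "joint_torque": joint torques, N m; "eef_pos": TCP position; "tcp_rot": TCP orientation; "contact_force": force on the tool from outside, world axes, zero at the start; "wrist_torque": the same for the moment, N m; "grip_width": finger opening in m; "grip_force": force on a finger pad.
Only numpy, scipy, OpenCV 4.12 (cv2) and the standard library are available. Lean on these libraries where they do the work, as an engineer would, in place of code of your own. Each camera call takes 0.05 s, during which the arm holds its last target. There are 200 camera calls.

### The job

Load the red torch cell into the black battery holder: press its flat end back against the white spring plate, lower it past the orange retaining lip, and let the spring push it home so that it lies level in the trough with its button end under the lip. Leave the blue cell where it lies.

Things in the scene. Friction and masses are not known exactly. Their poses are not given: they have to be found in the camera images.
- red_cell: Fresh torch cell: red cylinder, 33 mm diameter, 61 mm long overall, 140 g, steel band and small steel button (10 mm wide, 3.5 mm proud) at one end. Origin: on its axis at the button's face; +x runs out of the button (middle 30.5 mm back). Starts lying in one of two shallow V troughs of a rest, its axis 23 mm above the desk; trough edges, 20 mm either side of the axis, are 11.5 mm high.
- blue_cell: Spent cell, blue, otherwise the same as the red one (same size, origin and axes). It lies in the rest's other trough, parallel to the red cell and 100 mm beside it; to be left there.
- holder: Black holder fixed to the desk. Origin: on the desk under a seated cell's middle; +x from spring to lip. Shallow V trough (40 mm wide, edges 11.5 mm high) along x. Seated, the cell points to +x, axis at z 23 mm, button against the end wall at x 30.5 mm. Orange lip on that wall, 36 mm wide, reaches back to x 21.5 mm, z 42 to 45.5 mm. Black spring block, 56 mm tall, at x -67 to -107 mm.
- spring (a joint): Travel (m) of the holder's white spring plate towards -x: 0 free, stop at 0.033; 3.2 N to start, 4.8 N at 0.02. Plate 42 mm wide, upright, z 12 to 78 mm; its face is at holder x -26.5 mm when free, so the 61 mm cell clears the lip only with the plate back 13 to 33 mm. Reads 0.004 with a cell seated. Released in the trough, the cell is pushed home under the lip.

How it is judged:
On the way:
1. the red cell, still raised out of the trough (button face over 30 mm above the desk), is over the holder with the spring plate pushed back by more than 10 mm (value of joint spring above 0.01 m and z of red_cell in the frame of holder above 0.03 m and y of red_cell in the frame of holder between -0.025 and 0.025 m and x of red_cell in the frame of holder between -0.01 and 0.03 m), for 0.1 s.
At the end, for the whole second after the job is handed in: Red cell at rest in the trough, within 10 degrees of its line, button face within 5 mm of the end wall, 10 mm of the centre line and 6 mm of seated height (23 mm), spring plate pressing it (back 1 to 10 mm); blue cell within 20 mm of its start (x of red_cell in the frame of holder between 0.0255 and 0.0355 m and y of red_cell in the frame of holder between -0.01 and 0.01 m and z of red_cell in the frame of holder between 0.017 and 0.029 m and angle between the x axis of red_cell and the x axis of holder, either way round below 0.175 rad and value of joint spring between 0.001 and 0.01 m and linear speed of red_cell below 0.02 m/s and distance of blue_cell from where it was at the start of the episode below 0.02 m); the robot touches nothing.
It fails at once if the blue cell is moved by more than 20 mm (distance of blue_cell from where it was at the start of the episode above 0.02 m).
It also fails if it takes over 45 s, if anything falls off the work surface, if the arm or the gripper's body presses on something with over 40 N, if the wrist force passes 120 N, or if a joint passes its speed limit or range.

## Working session

There is one attempt and no reset: what is moved stays moved. The work goes in short steps, Python scripts to look and compute and a tool call to move; the robot and the scene stay as the last step left them, time stands still between calls to the robot, and variables do not carry over. Pictures are saved under pics/ and viewed, at most 10 in all, crops included, and the job is handed in when it is done.

Besides the shell and the picture viewer there is one more tool, called after ">>>" as name(argument=value, ...), one argument or row to a line, values as JSON. play_rows: Moves the arm, as the interface text tells. Its arguments: {"type":"object","properties":{"steps":{"type":"array","items":{"type":"array","items":{"type":"number"}}}},"required":["steps"]}

```bash
ls; mkdir -p pics
cat > h.py <<'E'
import numpy as np, cv2
from station import r
def pts(name, d, m):
    f=200/np.tan(np.radians(m["vertical_fov"])/2)
    v,u=np.mgrid[0:400,0:640]
    c=np.stack([(u-m["cx"])/f*d,(v-m["cy"])/f*d,d],-1)
    return (c-m["t"])@m["R"]   # R^T (c-t)
def look(name,png):
    m=r.camera_model(name); p,d=r.capture(name)
    cv2.imwrite("pics/"+png,p[:,:,::-1]); P=pts(name,d,m); P[d==0]=np.nan
    np.savez("/tmp/%s.npz"%name,p=p,P=P,d=d); return p,d,P,m
E
python3 - <<'E'
from h import *
for n in ("top","scene"):
    p,d,P,m=look(n,n+"1.png")
    print(n,m["vertical_fov"],m["cx"],m["cy"],np.round(-m["R"].T@m["t"],3),(d>0).mean())
o=r.get_obs();print(o["eef_pos"],o["tcp_rot"],o["grip_width"],o["time"],r.tcp_to_grasp)
a=cv2.imread("pics/top1.png");b=cv2.imread("pics/scene1.png")
E
```

```text
pics
top 53.74457636973736 317.13358617513074 188.85017844921734 [0.378 0.056 0.742] 0.99612890625
scene 46.93215725830996 319.81566943177984 201.07601723695714 [0.991 0.088 0.614] 0.995890625
[0.18394307 0.54455348 0.23073362] [-3.14047694e+00 -1.37468286e-04  2.81585196e+00] 0.08560614207461631 0.1 0.0187
```

View pics/top1.png

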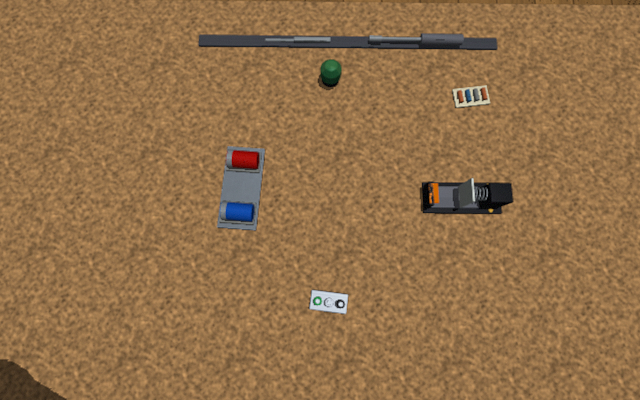

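View pics/scene1.png

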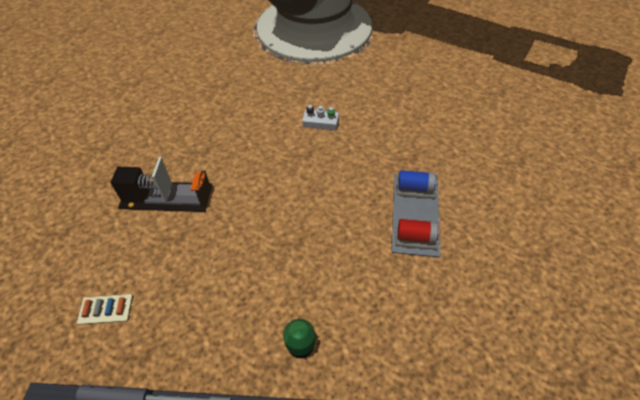

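The top view shows the red cell at about (243,159) with its steel end to the left. The blue cell is at (238,212). In the holder, the orange lip is at (434,194), the plate at (466,193) and the block at (500,194). The holder's +x therefore runs to image left (world +y), nearly parallel to the red cell.

Run:
```python
from h import *
for n in ("top","scene"):
    z=np.load(f"/tmp/{n}.npz");p=z["p"].astype(int);P=z["P"]
    R,G,B=p[...,0],p[...,1],p[...,2]
    h=P[...,2]
    M={"red":(R>110)&(G<50)&(B<50),"blue":(B>110)&(R<70),"orange":(R>200)&(G>70)&(G<150)&(B<50)}
    for k,m in M.items():
        m=cv2.morphologyEx(m.astype(np.uint8),cv2.MORPH_OPEN,np.ones((2,2)))
        c,l,s,_=cv2.connectedComponentsWithStats(m); i=1+np.argmax(s[1:,4]); mm=(l==i)
        q=P[mm]; (cx,cy),(w,hh),a=cv2.minAreaRect((q[:,:2]*1000).astype(np.float32))
        print(n,k,s[i],"rect",round(cx),round(cy),round(w),round(hh),round(a,1),"z",np.nanpercentile(q[:,2],[5,50,95]).round(3), "mean",q.mean(0).round(4))
    # tall things
    ys,xs=np.where((h>0.05)&(h<0.062)&(R<60)&(G<60)&(P[...,1]<0.05))
    q=P[ys,xs]; print("block",len(q),cv2.minAreaRect((q[:,:2]*1000).astype(np.float32)) if len(q) else 0)
    # cell incl. band: high points around red
    for nm,ref in (("red",M["red"]),("blue",M["blue"])):
        c=np.nanmean(P[ref&(h>.03)&(h<.06)],0)
        q=P[(h>0.027)&(h<.05)&(np.hypot(P[...,0]-c[0],P[...,1]-c[1])<.06)]
        print(nm,"cell z>.027",len(q),c.round(4),cv2.minAreaRect((q[:,:2]*1000).astype(np.float32)),q.max(0).round(4))
```

```text
top red [233 152  26  16 350] rect 585 193 44 26 85.2 z [0.03  0.038 0.041] mean [nan nan nan]
top blue [227 203  26  18 398] rect 486 199 45 28 85.5 z [0.029 0.038 0.041] mean [nan nan nan]
top orange [435 185   4  18  59] rect 521 -156 6 32 87.6 z [0.044 0.046 0.047] mean [ 0.5215 -0.1564  0.0458]
block 448 ((523.0157470703125, -267.4705505371094), (39.148746490478516, 34.54880905151367), 89.98185729980469)
red cell z>.027 513 [0.5854 0.1945 0.0374] ((587.616943359375, 199.82962036132812), (57.954322814941406, 32.122528076171875), 87.72936248779297) [0.6046 0.2291 0.0421]
blue cell z>.027 562 [0.4867 0.1999 0.0371] ((488.0484313964844, 204.87217712402344), (57.87824630737305, 31.990882873535156), 85.91514587402344) [0.5054 0.234  0.0422]
scene red [400 221  31  19 507] rect 593 197 46 24 88.1 z [0.029 0.037 0.04 ] mean [nan nan nan]
scene blue [401 172  29  16 386] rect 493 203 46 24 86.9 z [0.029 0.037 0.04 ] mean [nan nan nan]
scene orange [197 176   2   2   4] rect 514 -151 3 2 65.5 z [0.045 0.046 0.046] mean [ 0.5136 -0.1513  0.0457]
block 464 ((285.4816589355469, -155.84718322753906), (116.33646392822266, 569.2582397460938), 57.8646354675293)
red cell z>.027 703 [0.5928 0.1957 0.0368] ((590.6200561523438, 202.95741271972656), (60.41001892089844, 30.566757202148438), 85.83143615722656) [0.6071 0.2333 0.0416]
blue cell z>.027 568 [0.4938 0.2015 0.0368] ((490.80596923828125, 207.84591674804688), (59.92776870727539, 30.94269371032715), 85.22599792480469) [0.5079 0.2382 0.0419]
```

```bash
cat >> h.py <<'E'
from scipy.spatial.transform import Rotation as Ro
def go(x,y,z,yawdeg):
    o=r.get_obs();T=Ro.from_euler("xyz",o["tcp_rot"])
    d=T.inv().apply(np.array([x,y,z])-o["eef_pos"])*1000
    tw=-(yawdeg-np.degrees(o["tcp_rot"][2])); tw=(tw+180)%360-180
    print("pos",o["eef_pos"].round(4),"rot",np.degrees(o["tcp_rot"]).round(2),"row",d.round(1),round(tw,1),"t",o["time"])
E
python3 -c "
from h import *
go(.589,.205,.2,87.1)"
```

```text
pos [0.1839 0.5446 0.2307] rot [-1.7994e+02 -1.0000e-02  1.6134e+02] row [-492.4 -192.    30.9] 74.2 t 0.1
```

>>> play_rows(
  steps=[
    [-61, -24, 4, 9.3, 85],
    [-122, -48, 8, 18.5, 85],
    [-183, -72, 12, 28, 85],
    [-244, -96, 16, 37, 85],
    [-305, -120, 20, 46, 85],
    [-366, -144, 24, 55.6, 85],
    [-427, -166, 28, 65, 85],
    [-480, -187, 31, 74.2, 85],
  ],
)

```text
time: 1.1
eef_pos: [0.5679, 0.2226, 0.2008]
tcp_rot: [-3.141, 0.0, 1.515]
contact_force: [0.7, 0.6, -0.0]
grip_width: 0.0854
grip_force: 0.0
```

Run:
```python
from h import *
p,d,P,m=look("wrist","w1.png")
print((-m["R"].T@m["t"]).round(3)); go(.589,.205,.2,87.1)
p=p.astype(int);R,G,B=p[...,0],p[...,1],p[...,2];h=P[...,2]
for k,mk in (("red",(R>90)&(G<50)&(B<50)),("blue",(B>100)&(R<70))):
    q=P[mk&(h>.025)&(h<.05)]; print(k,len(q))
    if len(q)>50:
        c=q.mean(0); print(c.round(4),cv2.minAreaRect((q[:,:2]*1000).astype(np.float32)))
        q=P[(h>.03)&(h<.05)&(np.hypot(P[...,0]-c[0],P[...,1]-c[1])<.06)]
        print(" all",cv2.minAreaRect((q[:,:2]*1000).astype(np.float32)),np.percentile(q[:,2],[50,99]))
```

```text
[0.573 0.296 0.342]
pos [0.5722 0.2177 0.1995] rot [1.7999e+02 1.4000e-01 8.6120e+01] row [-11.5  17.6  -0.4] -1.0 t 1.15
red 1073
[0.5876 0.1957 0.0345] ((588.377685546875, 201.36392211914062), (56.02940368652344, 31.198286056518555), 87.0703125)
 all ((589.2008666992188, 200.49838256835938), (57.95950698852539, 29.38663101196289), 87.14673614501953) [0.03669734 0.0395464 ]
blue 620
[0.4916 0.1883 0.035 ] ((489.16180419921875, 206.37631225585938), (56.239044189453125, 31.469932556152344), 87.4856185913086)
 all ((489.6151123046875, 205.46823120117188), (58.35768127441406, 29.39577293395996), 86.69903564453125) [0.0367952  0.03951984]
```

View pics/w1.png

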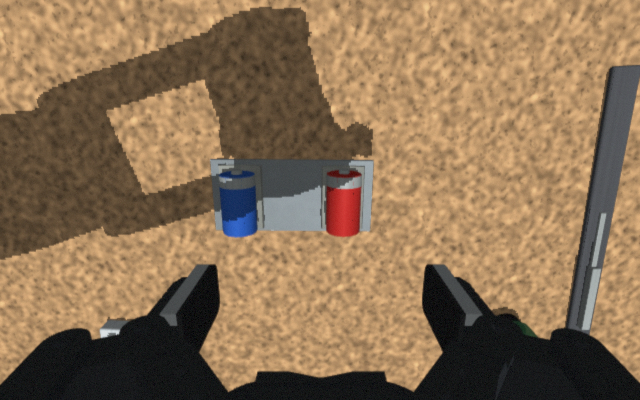

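The red cell is at (343,203) in the wrist view with its button up (+y), and blue is at (238,203). The measured 58 mm length and 39.5 mm top height match the data given. I'll grasp about 10 mm toward the button from the middle.

```bash
python3 -c "
from h import *
go(.5898,.212,.08,87.1)"
```

```text
pos [0.5722 0.2177 0.1995] rot [1.7999e+02 1.4000e-01 8.6120e+01] row [ -4.2  17.9 119.6] -1.0 t 1.15
```

>>> play_rows(
  steps=[
    [-2, 6, 20, -0.5, 75],
    [-4, 12, 45, -1, 75],
    [-4, 18, 70, -1, 75],
    [-4, 18, 95, -1, 75],
    [-4, 18, 112, -1, 75],
    [-4, 18, 119, -1, 75],
    [-4, 18, 119, -1, 75],
    [-4, 18, 119, -1, 75],
  ],
)

```text
time: 2.15
eef_pos: [0.5847, 0.2195, 0.083]
tcp_rot: [3.14, -0.0, 1.539]
contact_force: [-0.2, -0.1, 0.7]
grip_width: 0.075
grip_force: 0.0
```

```bash
python3 -c "
from h import *
go(.5898,.212,.010,87.1)"
```

```text
pos [0.5847 0.2195 0.083 ] rot [ 1.7994e+02 -1.0000e-02  8.8150e+01] row [-7.4  5.3 73. ] 1.1 t 2.15
```

>>> play_rows(
  steps=[
    [-4, 3, 10, 1, 75],
    [-7.4, 5.3, 25, 1, 75],
    [-7.4, 5.3, 42, 1, 75],
    [-7.4, 5.3, 58, 1, 75],
    [-7.4, 5.3, 68, 1, 75],
    [-7.4, 5.3, 73, 1, 75],
    [-7.4, 5.3, 73, 1, 75],
    [-7.4, 5.3, 73, 1, 60],
  ],
)

```text
time: 3.15
eef_pos: [0.5897, 0.2119, 0.0097]
tcp_rot: [3.141, -0.0, 1.521]
contact_force: [-0.4, 0.9, 0.1]
grip_width: 0.0602
grip_force: 0.0
```

```bash
python3 -c "
from h import *
go(.5898,.212,.010,87.1)
o=r.get_obs();print(o['contact_force'])"
```

```text
pos [0.5897 0.2119 0.0097] rot [ 1.7996e+02 -1.0000e-02  8.7140e+01] row [ 0.1  0.1 -0.3] 0.0 t 3.15
[-0.41501145  0.85968576  0.05058365]
```

Close, hold, then lift within the call.

>>> play_rows(
  steps=[
    [0, 0, 0, 0, 45],
    [0, 0, 0, 0, 30],
    [0, 0, 0, 0, 25],
    [0, 0, 0, 0, 25],
    [0, 0, 0, 0, 25],
    [0, 0, -15, 0, 25],
    [0, 0, -50, 0, 25],
    [0, 0, -90, 0, 25],
  ],
)

```text
time: 4.15
eef_pos: [0.5891, 0.2117, 0.1005]
tcp_rot: [-3.141, 0.0, 1.521]
contact_force: [1.1, 0.2, -1.2]
grip_width: 0.0313
grip_force: 59.5
```

Run:
```python
from h import *
go(.52,-.19,.14,90.5)
z=np.load("/tmp/top.npz");P=z["P"];h=P[...,2];p=z["p"].astype(int)
reg=(P[...,1]<-.1)&(P[...,1]>-.33)&(P[...,0]>.46)&(P[...,0]<.59)
q=P[reg&(h>.06)&(h<.08)];print("plate",len(q),q.min(0).round(4),q.max(0).round(4),cv2.minAreaRect((q[:,:2]*1000).astype(np.float32)))
q=P[reg&(h>.005)&(h<.03)];print("base",cv2.minAreaRect((q[:,:2]*1000).astype(np.float32)))
```

```text
pos [0.5891 0.2117 0.1005] rot [-1.7995e+02  2.0000e-02  8.7140e+01] row [-404.6  -49.   -39.4] -3.4 t 4.15
plate 145 [ 0.5027 -0.2121  0.06  ] [ 0.5445 -0.2068  0.0796] ((523.6075439453125, -209.48011779785156), (41.860572814941406, 5.349761009216309), 0.0780273899435997)
base ((508.7211608886719, -216.07925415039062), (88.36053466796875, 147.6227569580078), 0.8015360832214355)
```

```bash
python3 -c "
from h import *
go(.5225,-.14,.18,90.4)"
```

```text
pos [0.5891 0.2117 0.1005] rot [-1.7995e+02  2.0000e-02  8.7140e+01] row [-354.6  -49.   -79.4] -3.3 t 4.15
```

>>> play_rows(
  steps=[
    [-25, -4, -35, 0, 25],
    [-75, -10, -60, -1, 25],
    [-130, -18, -79, -2, 25],
    [-190, -26, -79, -3.3, 25],
    [-250, -35, -79, -3.3, 25],
    [-305, -42, -79, -3.3, 25],
    [-340, -47, -79, -3.3, 25],
    [-354, -49, -79, -3.3, 25],
  ],
)

```text
time: 5.15
eef_pos: [0.5223, -0.141, 0.1789]
tcp_rot: [3.141, 0.0, 1.576]
contact_force: [-0.2, 0.1, -1.2]
grip_width: 0.0309
grip_force: 59.5
```

>>> play_rows(
  steps=[
    [0, 0, 0, 0, 25],
    [0, 0, 0, 0, 25],
    [0, 0, 0, 0, 25],
    [0, 0, 0, 0, 25],
    [0, 0, 0, 0, 25],
    [0, 0, 0, 0, 25],
    [0, 0, 0, 0, 25],
    [0, 0, 0, 0, 25],
  ],
)

```text
time: 6.15
eef_pos: [0.5228, -0.1394, 0.1782]
tcp_rot: [-3.142, 0.0, 1.578]
contact_force: [0.1, 0.4, -1.8]
grip_width: 0.0312
grip_force: 59.5
```

Run:
```python
from h import *
a=look("wrist","w2.png")
b=look("scene","s2.png")
go(.5225,-.14,.18,90.4)
c=cv2.imread("pics/s2.png")[80:240,60:300]
w=cv2.imread("pics/w2.png")
cv2.imwrite("pics/c2.png",np.vstack([cv2.resize(w,(480,300)),cv2.resize(c,(480,300))]) )
for nm,(p,d,P,m) in (("w",a),("s",b)):
    p=p.astype(int);R,G,B=p[...,0],p[...,1],p[...,2];h=P[...,2]
    def rect(k,mk):
        q=P[mk&~np.isnan(h)]
        if len(q)>8: print(nm,k,len(q),np.median(q,0).round(4),q.min(0).round(4),q.max(0).round(4),[np.round(v,1) for v in cv2.minAreaRect((q[:,:2]*1000).astype(np.float32))])
    rect("redcell",(R>90)&(G<50)&(B<50)&(h>.1))
    reg=(P[...,1]<-.1)&(P[...,1]>-.33)&(P[...,0]>.46)&(P[...,0]<.59)
    rect("orange",(R>150)&(G>60)&(G<150)&(B<60)&(h>.043)&(h<.05)&reg)
    rect("plate",(h>.06)&(h<.08)&reg)
    rect("block",(h>.053)&(h<.059)&reg&(P[...,1]<-.24))
```

```text
pos [ 0.5228 -0.1394  0.1782] rot [-180.      0.     90.43] row [-0.6 -0.3 -1.8] 0.0 t 6.25
w redcell 6083 [ 0.524  -0.1515  0.2048] [ 0.5079 -0.1773  0.177 ] [ 0.5396 -0.1213  0.2513] [array([ 524. , -149.5]), array([56.2, 31.3]), np.float64(88.8)]
w orange 11 [ 0.5275 -0.1532  0.0449] [ 0.5275 -0.1579  0.0437] [ 0.5276 -0.1487  0.0459] [array([ 527.5, -153.3]), array([0. , 9.1]), np.float64(0.7)]
s redcell 90 [ 0.5377 -0.1669  0.1963] [ 0.5318 -0.1775  0.184 ] [ 0.5771 -0.1478  0.246 ] [array([ 549.8, -156. ]), array([54.1, 19.4]), np.float64(34.7)]
s orange 59 [ 0.5326 -0.1514  0.0454] [ 0.5239 -0.1573  0.0436] [ 0.5404 -0.1423  0.0474] [array([ 532.1, -150. ]), array([15.1, 16.3]), np.float64(87.4)]
s plate 179 [ 0.5264 -0.2066  0.0722] [ 0.5024 -0.2103  0.06  ] [ 0.5457 -0.2049  0.0799] [array([ 524.1, -207.6]), array([ 5.4, 43.3]), np.float64(89.8)]
s block 433 [ 0.5254 -0.2655  0.056 ] [ 0.5053 -0.2864  0.053 ] [ 0.5426 -0.2454  0.0589] [array([ 524. , -265.7]), array([36.5, 41.1]), np.float64(1.4)]
```

View pics/c2.png

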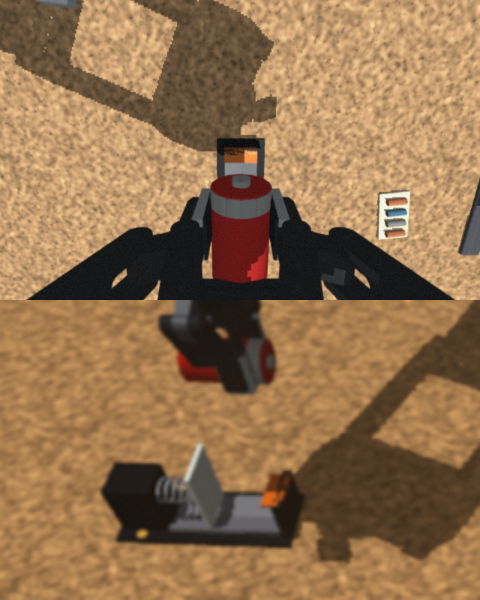

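The cell is gripped symmetrically and level, with its button toward the lip. The lip is visible just ahead of the button at about (240,157) in the wrist half. The plate and block put the holder origin at about (0.5235, -0.1795).

Run:
```python
from h import *
z=np.load("/tmp/wrist.npz");P=z["P"];p=z["p"].astype(int);h=P[...,2]
for y in (-.17,-.16,-.15,-.14,-.13,-.125):
    q=h[(abs(P[...,1]-y)<.003)&(abs(P[...,0]-.5235)<.005)&(h>.17)&(h<.22)];print(y,np.median(q).round(4) if len(q) else 0)
go(.5233,-.157,.056,90.4)
```

```text
-0.17 0.2058
-0.16 0.206
-0.15 0.206
-0.14 0.2061
-0.13 0.2064
-0.125 0.2057
pos [ 0.5228 -0.1394  0.1782] rot [-180.      0.     90.43] row [-17.6   0.4 122.2] 0.0 t 6.25
```

>>> play_rows(
  steps=[
    [-5, 0, 15, 0, 25],
    [-17.5, 0.4, 40, 0, 25],
    [-17.5, 0.4, 68, 0, 25],
    [-17.5, 0.4, 92, 0, 25],
    [-17.5, 0.4, 110, 0, 25],
    [-17.5, 0.4, 120, 0, 25],
    [-17.5, 0.4, 120, 0, 25],
    [-17.5, 0.4, 120, 0, 25],
  ],
)

```text
time: 7.25
eef_pos: [0.5238, -0.157, 0.059]
tcp_rot: [3.141, 0.001, 1.578]
contact_force: [0.4, -0.2, -1.6]
grip_width: 0.0313
grip_force: 59.5
```

```bash
python3 -c "
from h import *
go(.5233,-.1835,.056,90.4)
print(r.get_obs()['contact_force'])"
```

```text
pos [ 0.5238 -0.157   0.059 ] rot [1.7994e+02 3.0000e-02 9.0440e+01] row [-26.5  -0.7   3. ] 0.0 t 7.25
[ 0.41323423 -0.23648701 -1.55111457]
```

>>> play_rows(
  steps=[
    [-3, 0, 2, 0, 25],
    [-8, 0, 3, 0, 25],
    [-13, 0, 3, 0, 25],
    [-18, 0, 3, 0, 25],
    [-23, 0, 3, 0, 25],
    [-26.5, 0, 3, 0, 25],
    [-26.5, 0, 3, 0, 25],
    [-26.5, 0, 3, 0, 25],
  ],
)

```text
time: 8.25
eef_pos: [0.5235, -0.1832, 0.0552]
tcp_rot: [-3.141, -0.0, 1.578]
contact_force: [0.3, 4.6, -1.5]
grip_width: 0.0313
grip_force: 59.5
```

Run:
```python
from h import *
go(.5233,-.1835,.056,90.4); print(r.get_obs()['contact_force'])
b=look("scene","s3.png"); a=look("wrist","w3.png")
for nm,(p,d,P,m) in (("s",b),("w",a)):
    p=p.astype(int);R,G,B=p[...,0],p[...,1],p[...,2];h=P[...,2]
    reg=(P[...,1]<-.1)&(P[...,1]>-.33)&(P[...,0]>.46)&(P[...,0]<.59)
    for k,mk in (("orange",(R>150)&(G>60)&(G<150)&(B<60)&(h>.043)&(h<.05)),("plate",(h>.058)&(h<.08)&(R>100)&(abs(R-B)<30)&(P[...,1]<-.2)),("red",(R>90)&(G<50)&(B<50)&(h>.05))):
        q=P[mk&reg]
        if len(q)>5: print(nm,k,len(q),q.min(0).round(4),np.median(q,0).round(4),q.max(0).round(4))
c=cv2.imread("pics/s3.png")[100:230,80:270]
w=cv2.imread("pics/w3.png")[100:400,120:520]
cv2.imwrite("pics/c3.png",np.vstack([cv2.resize(w,(400,300)),cv2.resize(c,(400,274))]))
```

```text
pos [ 0.5235 -0.1832  0.0552] rot [-179.99   -0.     90.44] row [-0.3 -0.2 -0.8] 0.0 t 8.25
[ 0.2691244   4.60444998 -1.48113481]
s plate 21 [ 0.5366 -0.2255  0.0602] [ 0.5428 -0.2233  0.0764] [ 0.5454 -0.2213  0.0786]
w orange 9 [ 0.5075 -0.1523  0.0432] [ 0.519  -0.1457  0.0448] [ 0.5351 -0.1445  0.0451]
w plate 348 [ 0.5034 -0.2248  0.0581] [ 0.5081 -0.2234  0.0656] [ 0.5452 -0.2218  0.0722]
w red 7525 [ 0.5084 -0.2218  0.0522] [ 0.5233 -0.1889  0.0803] [ 0.5403 -0.1649  0.129 ]
```

View pics/c3.png

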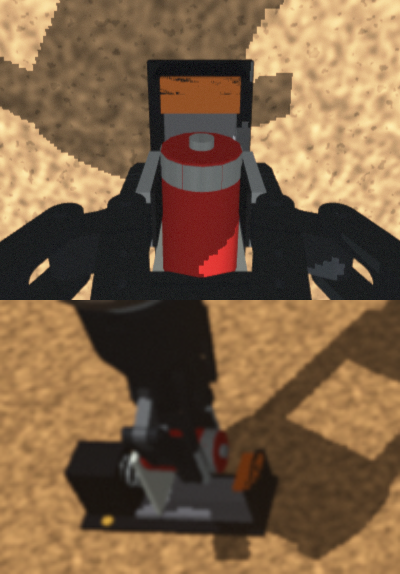

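The wrist half shows the cell pressed on the plate (force 4.6 N, about 17 mm travel). Its button at (201,143) stands clear behind the orange lip at (201,95) and is centred. I'll press 2 mm more and lower it.

>>> play_rows(
  steps=[
    [-2, 0, 0, 0, 25],
    [-2, 0, 6, 0, 25],
    [-2, 0, 15, 0, 25],
    [-2, 0, 25, 0, 25],
    [-2, 0, 34, 0, 25],
    [-2, 0, 41, 0, 25],
    [-2, 0, 44, 0, 25],
    [-2, 0, 44, 0, 25],
  ],
)

```text
time: 9.35
eef_pos: [0.5234, -0.1853, 0.011]
tcp_rot: [-3.141, -0.0, 1.578]
contact_force: [-0.9, 4.3, -1.3]
grip_width: 0.0314
grip_force: 59.4
```

Run:
```python
from h import *
go(.5233,-.1855,.011,90.4); print(r.get_obs()['contact_force'])
```

```text
pos [ 0.5234 -0.1853  0.011 ] rot [-1.7997e+02 -1.0000e-02  9.0430e+01] row [-0.2 -0.1 -0. ] 0.0 t 9.35
[-0.88902209  4.29023631 -1.29774763]
```

>>> play_rows(
  steps=[
    [0, 0, 0, 0, 33],
    [0, 0, 0, 0, 37],
    [0, 0, 0, 0, 42],
    [0, 0, 0, 0, 50],
    [0, 0, 0, 0, 60],
    [0, 0, 0, 0, 60],
    [0, 0, 0, 0, 60],
    [0, 0, 0, 0, 60],
  ],
)

```text
time: 10.35
eef_pos: [0.5235, -0.1853, 0.0112]
tcp_rot: [-3.142, 0.0, 1.578]
contact_force: [0.3, -0.1, 0.0]
grip_width: 0.0598
grip_force: 0.0
```

>>> play_rows(
  steps=[
    [0, 0, -5, 0, 60],
    [0, 0, -15, 0, 60],
    [0, 0, -40, 0, 60],
    [0, 0, -75, 0, 60],
    [0, 0, -115, 0, 60],
    [0, 0, -155, 0, 60],
    [-20, 0, -180, 0, 60],
    [-40, 0, -190, 0, 60],
  ],
)

```text
time: 11.35
eef_pos: [0.5242, -0.2261, 0.2033]
tcp_rot: [3.139, 0.002, 1.579]
contact_force: [0.5, -0.4, -0.4]
grip_width: 0.0601
grip_force: 0.0
```

Run:
```python
from h import *
print(r.get_obs()['contact_force'])
b=look("scene","s4.png"); a=look("wrist","w4.png")
for nm,(p,d,P,m) in (("s",b),("w",a)):
    p=p.astype(int);R,G,B=p[...,0],p[...,1],p[...,2];h=P[...,2]
    reg=(P[...,1]<-.1)&(P[...,1]>-.33)&(P[...,0]>.46)&(P[...,0]<.59)
    for k,mk in (("plate",(h>.058)&(h<.08)&(R>100)&(abs(R-B)<30)&(P[...,1]<-.2)),("red",(R>90)&(G<50)&(B<50)&(h>.015)),("orange",(R>150)&(G>60)&(G<150)&(B<60)&(h>.043)&(h<.05))):
        q=P[mk&reg]
        if len(q)>5: print(nm,k,len(q),q.min(0).round(4),np.median(q,0).round(4),q.max(0).round(4))
c=cv2.imread("pics/s4.png")[130:230,90:240]
w=cv2.imread("pics/w4.png")[100:400,120:520]
cv2.imwrite("pics/c4.png",np.vstack([w,cv2.resize(c,(400,267))]))
```

```text
[ 0.54834113 -0.35734745 -0.37188825]
s plate 22 [ 0.5035 -0.2141  0.0675] [ 0.5327 -0.2122  0.0773] [ 0.5448 -0.2106  0.0798]
s red 72 [ 0.5049 -0.1678  0.0251] [ 0.5243 -0.1534  0.0453] [ 0.5405 -0.1496  0.0474]
w plate 413 [ 0.5036 -0.2156  0.058 ] [ 0.524  -0.2123  0.0763] [ 0.5444 -0.2113  0.0784]
w red 1377 [ 0.5122 -0.2105  0.0304] [ 0.5239 -0.1874  0.0375] [ 0.5377 -0.1656  0.0418]
```

View pics/c4.png

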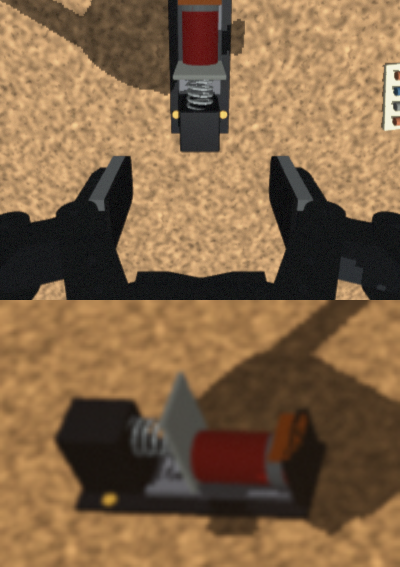

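The red cell (lower half, about (232,457)) lies level in the trough with its steel end under the lip. The plate is about 4–5 mm back, as a seated cell should read, and the gripper is clear.

```bash
python3 -c "
from station import r
print(r.close_job())"
```

```text
the job is handed in; nothing more can be done
None
```

The red cell is seated level in the holder with its button end under the lip, the blue cell was not touched, and the job was handed in at about 11.5 s; no verdict was returned.

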